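Find and flag the loose bottle cap

ROBOT

A 7-joint arm with a two-finger parallel gripper is mounted at the origin on the work surface. World frame = base frame: x ahead of the robot, y to its left, z up, the work surface at z = 0. Lengths are in m, angles in rad, forces in N, time in s.
With the tool pointing down it reaches from about 0.425 to 0.875 m from the base axis. Payload 8.4 kg.
Tool frame: the origin (TCP) lies at the very end of the fingers, on their centre line; the grasp point (between the pads) lies pinch_z behind it (pinch_z is the distance from the TCP to the grasp point, in m); z points along the fingers, y is the line along which they close (so a half turn about z gives the same grasp; the last joint's range is limited). The gripper opens to 87 mm and grips with 3 to 60 N. Pads are 19 mm wide; open, the fingers measure 117 mm over their backs; the gripper's body (75 mm by 190 mm) begins 51 mm behind the grasp point.
Start: joints at [1.204, 0.333, 0.04, 1.465, -0.013, 1.343, -0.059], TCP at [0.172, -0.627, 0.223] pointing down, gripper open.
Joint ranges: [-2.58, 2.58], [-0.38, 2.09], [-1.3, 1.39], [0.25, 2.4], [-1.5, 4.64], [0.08, 2.09], [-2.65, 2.65]. Speed limits (rad/s): [2.22, 2.22, 2.79, 2.79, 3.14, 3.14, 3.14].

INTERFACE

Orientations are given as [roll, pitch, yaw] about the fixed x, y, z axes, in that order (R = Rz(yaw) Ry(pitch) Rx(roll)).
In Python, from bench import state, grab_frame, close_job, pinch_z gives the robot as it stands.
- The arm moves only by the tool servo_tool, never from a script. Its argument "steps" is one flat list of numbers, 7 for each row, row after row: the shift along the world's x, y, z in normalised numbers (1 is 800 mm), then the turn, a rotation vector about the world's x, y, z in parts of the range, where 1.0 means 2 rad, then the opening, from -1 (shut) to 1 (fully open). A call has exactly 8 rows; each row is the pose to reach, as a shift and turn from the pose commanded when the call began; what a row does not reach only later rows make up. A row lasts 1/10 s, in which the tool goes at most 50 mm and 8.59 degrees, less where a joint would pass 70% of its speed; a pose out of reach is approached as far as the arm can. Shift and turn numbers lie between -1 and 1, and a call with a number outside is refused. A call with a gripper value outside its range is refused whole. The fingers move at their own pace and stop on an object; "newtons" is the grip in N (left out, the last holds). Time passes only in rows, so rows that repeat a pose let the fingers close, or fill a call up. It gives the time, the measured TCP pose, the force, the opening and the grip force at its end, in the units of the state.
- state(): the state, without advancing time (a new reading comes with each control period).
- grab_frame(name): name is "side" or "top" or "wrist"; returns a dict with "image" (420x560x3 uint8, red, green, blue), "range_z" (420x560 float32, m along the optical axis (not along the pixel's ray), 0 where there is no reading), "camera_matrix" (3x3 intrinsics, pixels), "distortion" ([k1, k2, p1, p2, k3] as OpenCV has them; the pictures are not rectified), "rvec" (rotation vector, rad) and "tvec" (3), from world to camera coordinates, as OpenCV has them; the wrist camera has in their place "hand_eye" (4x4, takes a point from camera to tool coordinates, whose origin is the TCP and whose axes are the flange's). Camera axes: x right, y down, z forward; pixel columns grow to the right and rows downward; lengths in m; the calibration is good to about 2 mm. A picture is of the moment at which its call begins: read the wrist's pose just before it.
- close_job(): hands the job in; it is judged then, once.
The state is a dict: "time_s": time; "qpos": joint angles; "qd": joint speeds; "joint_torque": joint torques, N m; "position": TCP position; "orientation": TCP orientation; "contact_force": force on the tool from outside, world axes, zero at the start; "ft_torque": the same for the moment, N m; "width": finger opening in m; "grasp_force": force on a finger pad.
Only numpy, scipy, OpenCV 4.12 (cv2) and the standard library are available. Lean on these libraries where they do the work, as an engineer would, in place of code of your own. Each camera call takes 0.05 s, during which the arm holds its last target. There are 200 camera calls.

TASK

One of the three bottles in the rack has a loose cap. Try all three, gripping each cap gently and turning it clockwise: one that holds firm at 0.2 newton metres is sound, so just let go of it there without turning it back (never wrench harder than 0.3), while the loose one gives at less and should be turned on by about 10 degrees to be sure, never more than 30; unscrew none. Then flag the loose one by lowering the large steel ring gently over its cap to lie flat on the bottle's shoulder, and leave everything else where it is.

Things in the scene. Friction and masses are not known exactly. Their poses are not given: they have to be found in the camera images.
- holder_a: Black rubber-lined clamp cup, 66 mm across, 26 mm high, fixed in the grey rack, with bottle a standing in it (bottle underside level with the cup's). Origin: centre of the underside, 12 mm above the table; z up. The three cups and bottles look alike and are 110 mm apart in a row; which is where varies.
- cap_a_top (a point): Centre of the flat top of the screw cap of bottle a: round, black, ribbed, 34 mm across, 28 mm high, on the bottle's axis, lower edge 13 mm above the shoulder; z up. A thin grey bar across the top shows how it is turned. Caps crack if squeezed hard: a grip of 15 to 25 N holds without slipping, over 40 N is too much.
- cap_a (a joint): Angle of cap a on its bottle in rad: 0 at the start, grows clockwise seen from above (tightening). It stays where it is left. A loose cap gives way at about 0.06 N m and then turns against that same friction; a sound cap does not give at all below 0.5 N m. There is exactly one loose cap.
- bottle_a (a joint): Twist of bottle a in its clamp in rad, clockwise positive, 0 at the start. The rubber yields like a spring of 4 N m per rad with 0.1 N m of rubbing: a sound cap loaded to 0.2 N m twists the bottle by 0.025 to 0.05 rad, 0.3 N m by 0.05 to 0.075. Let go, it springs back to about 0.025 rad and stays there, which shows that the cap was tried.
- shoulder_a (a point): Centre of the flat shoulder of bottle a, where the ring comes to rest around the neck; z up. The bottle: amber glass cylinder 54 mm across, 70 mm high with a paper label, shoulder 82 mm above the table, then a neck 32 mm across and 13 mm high, then the cap (its top 123 mm above the table).
- holder_b: Black rubber-lined clamp cup, 66 mm across, 26 mm high, fixed in the grey rack, with bottle b standing in it (bottle underside level with the cup's). Origin: centre of the underside, 12 mm above the table; z up. The three cups and bottles look alike and are 110 mm apart in a row; which is where varies.
- cap_b_top (a point): Centre of the flat top of the screw cap of bottle b: round, black, ribbed, 34 mm across, 28 mm high, on the bottle's axis, lower edge 13 mm above the shoulder; z up. A thin grey bar across the top shows how it is turned. Caps crack if squeezed hard: a grip of 15 to 25 N holds without slipping, over 40 N is too much.
- cap_b (a joint): Angle of cap b on its bottle in rad: 0 at the start, grows clockwise seen from above (tightening). It stays where it is left. A loose cap gives way at about 0.06 N m and then turns against that same friction; a sound cap does not give at all below 0.5 N m. There is exactly one loose cap.
- bottle_b (a joint): Twist of bottle b in its clamp in rad, clockwise positive, 0 at the start. The rubber yields like a spring of 4 N m per rad with 0.1 N m of rubbing: a sound cap loaded to 0.2 N m twists the bottle by 0.025 to 0.05 rad, 0.3 N m by 0.05 to 0.075. Let go, it springs back to about 0.025 rad and stays there, which shows that the cap was tried.
- shoulder_b (a point): Centre of the flat shoulder of bottle b, where the ring comes to rest around the neck; z up. The bottle: amber glass cylinder 54 mm across, 70 mm high with a paper label, shoulder 82 mm above the table, then a neck 32 mm across and 13 mm high, then the cap (its top 123 mm above the table).
- holder_c: Black rubber-lined clamp cup, 66 mm across, 26 mm high, fixed in the grey rack, with bottle c standing in it (bottle underside level with the cup's). Origin: centre of the underside, 12 mm above the table; z up. The three cups and bottles look alike and are 110 mm apart in a row; which is where varies.
- cap_c_top (a point): Centre of the flat top of the screw cap of bottle c: round, black, ribbed, 34 mm across, 28 mm high, on the bottle's axis, lower edge 13 mm above the shoulder; z up. A thin grey bar across the top shows how it is turned. Caps crack if squeezed hard: a grip of 15 to 25 N holds without slipping, over 40 N is too much.
- cap_c (a joint): Angle of cap c on its bottle in rad: 0 at the start, grows clockwise seen from above (tightening). It stays where it is left. A loose cap gives way at about 0.06 N m and then turns against that same friction; a sound cap does not give at all below 0.5 N m. There is exactly one loose cap.
- bottle_c (a joint): Twist of bottle c in its clamp in rad, clockwise positive, 0 at the start. The rubber yields like a spring of 4 N m per rad with 0.1 N m of rubbing: a sound cap loaded to 0.2 N m twists the bottle by 0.025 to 0.05 rad, 0.3 N m by 0.05 to 0.075. Let go, it springs back to about 0.025 rad and stays there, which shows that the cap was tried.
- shoulder_c (a point): Centre of the flat shoulder of bottle c, where the ring comes to rest around the neck; z up. The bottle: amber glass cylinder 54 mm across, 70 mm high with a paper label, shoulder 82 mm above the table, then a neck 32 mm across and 13 mm high, then the cap (its top 123 mm above the table).
- rack: Grey plastic bottle rack fixed to the table, 84 mm deep (x) by 350 mm long (y), rails 40 mm and end cheeks 45 mm high; the cups stand at -110, 0 and 110 mm along its y. Origin: centre of its underside; z up.
- ring: The large plain steel ring weight lying flat on the table in front of the rack: 64 mm outside, 42 mm hole, 14 mm high, about 150 g. Origin: centre of its underside; z along its axis. It passes over a cap with 4 mm to spare all round.
- ring_small: Smaller steel ring lying near it, 38 mm outside, 22 mm hole, 12 mm high; not needed. Origin: centre of the underside.
- stopper: Rubber stopper, cylinder 28 mm across, 22 mm high, standing in front of the rack; not needed. Origin: centre of the underside.
- flask: Conical glass flask, 76 mm across the foot, 122 mm high, left of the rack; bystander. Origin: centre of the underside.
- beaker: Glass beaker, 68 mm across, 85 mm high, right of the rack; bystander. Origin: centre of the underside.
- dropper_1: Small dropper bottle 32 mm across, 60 mm high, on the right; bystander. Origin: centre of the underside.
- dropper_2: Small dropper bottle 32 mm across, 60 mm high, on the right; bystander. Origin: centre of the underside.
- dish: Flat clear plastic dish with lid, 90 mm across, 14 mm high, on the left; bystander. Origin: centre of the underside.

How it is judged:
On the way, in this order (a step that is already met when the one before it is completed fails the run):
1. all three caps tried: the loose one has turned clockwise by more than 0.1 rad, each other was loaded to 0.15 N m or so, shifting its bottle clockwise in the clamp by more than 0.01 rad ((value of joint cap_a above 0.1 rad or value of joint bottle_a above 0.01 rad) and (value of joint cap_b above 0.1 rad or value of joint bottle_b above 0.01 rad) and (value of joint cap_c above 0.1 rad or value of joint bottle_c above 0.01 rad) and value of joint any of cap_a, cap_b, cap_c above 0.1 rad), for 0.1 s.
2. the large ring lies flat on the shoulder of the bottle whose cap gave way (((horizontal distance between ring and shoulder_a below 0.009 m and z of ring in the frame of shoulder_a between -0.004 and 0.004 m and angle between ring's own z axis and vertical below 0.08 rad and value of joint cap_a above 0.1 rad) or (horizontal distance between ring and shoulder_b below 0.009 m and z of ring in the frame of shoulder_b between -0.004 and 0.004 m and angle between ring's own z axis and vertical below 0.08 rad and value of joint cap_b above 0.1 rad) or (horizontal distance between ring and shoulder_c below 0.009 m and z of ring in the frame of shoulder_c between -0.004 and 0.004 m and angle between ring's own z axis and vertical below 0.08 rad and value of joint cap_c above 0.1 rad))), for 0.2 s.
At the end, for the whole second after the job is handed in: The large ring lies flat and at rest (5 degrees, 9 mm of centre, 4 mm in height) on the shoulder of the bottle with the loose cap, which stands more than 0.1 rad clockwise of its start; the other two bottles stay shifted clockwise in their clamps by more than 0.01 rad (all of step 1 and ((horizontal distance between ring and shoulder_a below 0.009 m and z of ring in the frame of shoulder_a between -0.004 and 0.004 m and angle between ring's own z axis and vertical below 0.08 rad and value of joint cap_a above 0.1 rad) or (horizontal distance between ring and shoulder_b below 0.009 m and z of ring in the frame of shoulder_b between -0.004 and 0.004 m and angle between ring's own z axis and vertical below 0.08 rad and value of joint cap_b above 0.1 rad) or (horizontal distance between ring and shoulder_c below 0.009 m and z of ring in the frame of shoulder_c between -0.004 and 0.004 m and angle between ring's own z axis and vertical below 0.08 rad and value of joint cap_c above 0.1 rad)) and linear speed of ring below 0.01 m/s); the robot touches nothing.
It fails at once if a cap turned more than 0.6 rad clockwise, or unscrewed by more than 0.05 rad (value of joint any of cap_a, cap_b, cap_c above 0.6 rad or value of joint any of cap_a, cap_b, cap_c below -0.05 rad).
It fails at once if a bottle wrenched round in its clamp by more than 0.085 rad (0.34 N m or more) (value of joint any of bottle_a, bottle_b, bottle_c above 0.085 rad or value of joint any of bottle_a, bottle_b, bottle_c below -0.085 rad).
It fails at once if a cap or bottle squeezed or knocked with more than 90 N, both fingers together (contact force between the fingers and holder_a above 90 N or contact force between the fingers and holder_b above 90 N or contact force between the fingers and holder_c above 90 N).
It fails at once if the ring driven or dropped onto a bottle with more than 40 N, or put over a cap that has not been found loose (contact force between ring and holder_a above 40 N or contact force between ring and holder_b above 40 N or contact force between ring and holder_c above 40 N or (horizontal distance between ring and shoulder_a below 0.015 m and z of ring in the frame of shoulder_a below 0.03 m and value of joint cap_a below 0.05 rad) or (horizontal distance between ring and shoulder_b below 0.015 m and z of ring in the frame of shoulder_b below 0.03 m and value of joint cap_b below 0.05 rad) or (horizontal distance between ring and shoulder_c below 0.015 m and z of ring in the frame of shoulder_c below 0.03 m and value of joint cap_c below 0.05 rad)).
It fails at once if a bystander moved by more than 30 mm (distance of any of ring_small, stopper, flask, beaker, dropper_1, dropper_2, dish from where it was at the start of the episode above 0.03 m).
It also fails if it takes over 72 s, if anything falls off the work surface, if the arm or the gripper's body presses on something with over 40 N, if the wrist force passes 120 N, or if a joint passes its speed limit or range.

## Working session

There is one attempt and no reset: what is moved stays moved. The work goes in short steps, Python scripts to look and compute and a tool call to move; the robot and the scene stay as the last step left them, time stands still between calls to the robot, and variables do not carry over. Pictures are saved under pics/ and viewed, at most 10 in all, crops included, and the job is handed in when it is done.

Besides the shell and the picture viewer there is one more tool, called after ">>>" as name(argument=value, ...) on one line, values as JSON. servo_tool: Moves the arm, as the interface text tells. Its arguments: {"type":"object","properties":{"steps":{"type":"array","items":{"type":"number"}},"newtons":{"type":"number"}},"required":["steps"]}

```bash
mkdir -p pics; cat > h.py <<'E'
import numpy as np, cv2
from bench import *
from scipy.spatial.transform import Rotation as R
def cloud(f):
    # world points per pixel from the range image
    z=f["range_z"];h,w=z.shape
    uv=np.stack(np.meshgrid(np.arange(w),np.arange(h)),-1).reshape(-1,1,2).astype(np.float64)
    n=cv2.undistortPoints(uv,f["camera_matrix"],f["distortion"]).reshape(h,w,2)
    P=np.dstack([n*z[...,None],z])
    if "rvec" in f:
        M=cv2.Rodrigues(np.array(f["rvec"]))[0]
        return (P-np.array(f["tvec"]).ravel())@M
    s=f["st"];H=f["hand_eye"]
    T=P@H[:3,:3].T+H[:3,3]
    return T@R.from_euler("xyz",s["orientation"]).as_matrix().T+s["position"]
def grab(n):
    s=state();f=grab_frame(n);f["st"]=s;return f
def save(f,n): cv2.imwrite("pics/"+n,cv2.cvtColor(f["image"],cv2.COLOR_RGB2BGR))
E
python3 - <<'E'
from h import *
print(state(),pinch_z)
np.set_printoptions(precision=4,suppress=True)
for n in ("top","side"):
    f=grab(n);save(f,n+"0.png");W=cloud(f);np.savez("/tmp/"+n,W=W,im=f["image"],z=f["range_z"])
    print(n,(f["range_z"]>0).mean(), -cv2.Rodrigues(f["rvec"])[0].T@f["tvec"])
    ok=f["range_z"]>0
    m=(ok&(abs(W[...,2]-.123)<.006)).astype(np.uint8)
    c,l,st,ce=cv2.connectedComponentsWithStats(m)
    for i in range(1,c):
        if st[i,4]>40:
            p=W[l==i]; print(ce[i],st[i,4],np.median(p,0),p.min(0),p.max(0))
E
```

```text
{'time_s': 0.0, 'qpos': array([ 1.20378323,  0.33387138,  0.03987794,  1.46625126, -0.01339777,
        1.34328739, -0.05849363]), 'qd': array([-0.00042807,  0.0023874 ,  0.00092697, -0.00317861,  0.00267087,
        0.00023516,  0.00095611]), 'joint_torque': array([ 2.16934874e-03, -6.56339192e+01,  1.33604296e+00, -4.03802276e+01,
       -5.97848534e-02,  4.44393698e-02,  1.39235799e-04]), 'position': array([ 0.17185378, -0.62639842,  0.22169467]), 'orientation': array([-3.14004500e+00,  1.07886578e-04,  2.67799181e-01]), 'contact_force': array([0.64316267, 0.14350008, 0.08186859]), 'ft_torque': array([ 0.02225093,  0.016008  , -0.0252396 ]), 'grasp_force': 0.0, 'width': 0.086933806464556} 0.0187
top 0.9961394557823129 [0.3638 0.0026 1.2031]
[ 35.1556 165.5556] 45 [0.6532 0.5869 0.1219] [0.6434 0.5822 0.1171] [0.6715 0.6023 0.1288]
[537.6905 182.7143] 42 [ 0.6127 -0.5862  0.1235] [ 0.6025 -0.6015  0.1172] [ 0.6327 -0.5825  0.1289]
[246.1976 183.7246] 167 [0.6106 0.0882 0.123 ] [0.5941 0.072  0.1178] [0.6275 0.1051 0.1288]
[292.7904 184.0719] 167 [ 0.6104 -0.0218  0.1232] [ 0.5941 -
[... 353 characters left out ...]
 ] [1.0704 2.3311 0.1289]
[451.311   75.8366] 820 [1.4515 0.5596 0.123 ] [1.4411 0.0782 0.117 ] [1.4617 2.2192 0.129 ]
[96.0646 53.0449] 557 [0.1028 1.2754 0.1231] [-0.2893  1.2631  0.117 ] [0.5539 1.2887 0.129 ]
[255.1091 131.3818] 55 [0.5982 0.3363 0.1226] [0.5832 0.3227 0.1187] [0.6135 0.3529 0.1252]
[287.1739 177.3217] 115 [0.6129 0.0829 0.1228] [0.5977 0.0696 0.1172] [0.6301 0.1026 0.1275]
[302.2877 204.0822] 146 [ 0.6125 -0.0266  0.123 ] [ 0.5961 -0.0415  0.1171] [ 0.6313 -0.005   0.1272]
[320.2128 236.3989] 188 [ 0.6112 -0.1355  0.1233] [ 0.5962 -0.1499  0.1172] [ 0.6293 -0.1159  0.1268]
[ 19.332  259.3125] 256 [ 0.0563 -0.0479  0.1229] [ 0.0249 -0.071   0.1171] [0.0761 0.0234 0.129 ]
```

View pictures.

View pics/top0.png

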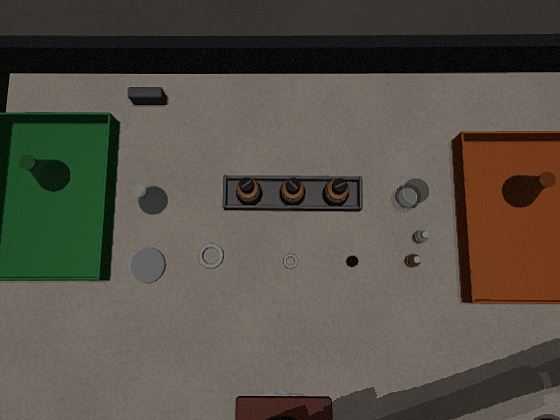

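```bash
python3 - <<'E'
import numpy as np,cv2
np.set_printoptions(precision=4,suppress=True)
for n in ("top","side"):
    d=np.load(f"/tmp/{n}.npz");W=d["W"];z=d["z"]
    m=((z>0)&(W[...,2]>.007)&(W[...,2]<.3)&(W[...,0]>.25)&(W[...,0]<.9)&(abs(W[...,1])<.55)).astype(np.uint8)
    c,l,st,ce=cv2.connectedComponentsWithStats(m)
    for i in range(1,c):
        if st[i,4]>25:
            p=W[l==i];q=p[p[:,2]>p[:,2].max()-.006]
            print(n,ce[i],st[i,4],"topmid",(q.min(0)+q.max(0))/2,"min",p.min(0),"max",p.max(0))
E
```

```text
top [146.6375  95.432 ] 662 topmid [0.8677 0.3588 0.0624] min [0.8518 0.3125 0.0071] max [0.883  0.4048 0.0654]
top [101.8454 192.7342] 2814 topmid [0.5967 0.4934 0.0732] min [0.3879 0.4362 0.007 ] max [0.8326 0.5499 0.0762]
top [469.5802 211.9935] 3242 topmid [ 0.5477 -0.4932  0.0754] min [ 0.338  -0.5499  0.007 ] max [ 0.7659 -0.4368  0.0784]
top [ 88.0938 144.1562] 32 topmid [0.7453 0.516  0.0088] min [0.73   0.5046 0.007 ] max [0.7606 0.5275 0.0105]
top [487.7091 151.2   ] 55 topmid [ 0.7218 -0.5294  0.0105] min [ 0.7053 -0.5483  0.007 ] max [ 0.7385 -0.5106  0.0135]
top [ 79.1765 159.0588] 34 topmid [0.704  0.5357 0.0088] min [0.6917 0.5218 0.007 ] max [0.7163 0.5496 0.0106]
top [486.2222 160.5833] 36 topmid [ 0.6964 -0.521   0.0095] min [ 0.6816 -0.5363  0.0071] max [ 0.7113 -0.5057  0.0118]
top [487.3071 184.4214] 140 topmid [ 0.6315 -0.5159  0.0109] min [ 0.5971 -0.5437  0.007 ] max [ 0.666  -0.4903  0.0139]
top [292.2773 192.4464] 4803 topmid [ 0.6102 -0.0215  0.1268] min [ 0.5671 -0.1967  0.0071] max [0.6552 0.1535 0.1298]
top [413.9249 191.1953] 599 topmid [ 0.6043 -0.317 
[... 2886 characters left out ...]
mid [ 0.4418 -0.1722  0.0221] min [ 0.4279 -0.1861  0.0074] max [ 0.4554 -0.159   0.0251]
side [353.8759 334.5725] 1869 topmid [ 0.6069 -0.3183  0.085 ] min [ 0.5728 -0.353   0.0072] max [ 0.6409 -0.2836  0.088 ]
side [262.5478 369.5543] 460 topmid [ 0.4438 -0.3212  0.0601] min [ 0.4275 -0.3368  0.0071] max [ 0.4594 -0.3094  0.0629]
side [301.2325 372.1941] 443 topmid [ 0.5044 -0.3444  0.0594] min [ 0.4886 -0.3595  0.0072] max [ 0.5179 -0.3303  0.0622]
side [434.1027 400.2612] 4119 topmid [ 0.6271 -0.4835  0.0704] min [ 0.4919 -0.5268  0.007 ] max [ 0.7623 -0.4391  0.0734]
side [465.4697 415.0606] 66 topmid [ 0.7306 -0.4809  0.0085] min [ 0.7139 -0.4874  0.007 ] max [ 0.7473 -0.4743  0.01  ]
```

The top view shows the three capped bottles at (246,187), (292,187) and (339,187). The large ring is at (210,255), the small ring at (290,261) and the stopper at (352,261). The two cameras agree within 3 mm. I'll move over the right-hand cap.

The rows are not in the units I measure in: shifts go in shares of 800 mm and turns go in shares of 2 rad. I convert before sending: 296 mm / 800 = 0.37, 264 mm / 800 = 0.33.

>>> servo_tool(steps=[0.0413, 0.0463, 0, 0, 0, 0, 1, 0.0825, 0.0925, 0, 0, 0, 0, 1, 0.1238, 0.1388, 0, 0, 0, 0, 1, 0.165, 0.185, 0, 0, 0, 0, 1, 0.2063, 0.2313, 0, 0, 0, 0, 1, 0.2475, 0.2775, 0, 0, 0, 0, 1, 0.2888, 0.3238, 0, 0, 0, 0, 1, 0.33, 0.37, 0, 0, 0, 0, 1], newtons=20)

```text
time_s: 0.9
position: [0.4368, -0.329, 0.2224]
orientation: [-3.142, 0.0, 0.268]
contact_force: [0.2, -0.6, 0.5]
width: 0.0872
grasp_force: 0.0
```

Scaled: 197 mm / 800 = 0.2463, 175 mm / 800 = 0.2188, -0.268 rad / 2 = -0.134.

>>> servo_tool(steps=[0.0413, 0.0463, 0, 0, 0, -0.025, 1, 0.0825, 0.0925, 0, 0, 0, -0.05, 1, 0.1238, 0.1388, 0, 0, 0, -0.075, 1, 0.165, 0.185, 0, 0, 0, -0.1, 1, 0.1938, 0.2188, 0, 0, 0, -0.125, 1, 0.2188, 0.2463, 0, 0, 0, -0.134, 1, 0.2188, 0.2463, 0, 0, 0, -0.134, 1, 0.2188, 0.2463, 0, 0, 0, -0.134, 1])

```text
time_s: 1.7
position: [0.6109, -0.1333, 0.2219]
orientation: [-3.141, 0.001, 0.001]
contact_force: [-0.3, -0.5, 0.1]
width: 0.0868
grasp_force: 0.0
```

```bash
cat > wr.py <<'E'
from h import *
import sys
np.set_printoptions(precision=4,suppress=True)
f=grab("wrist");save(f,sys.argv[1]+".png");W=cloud(f)
s=f["st"];print(s["time_s"],s["position"],s["orientation"],s["qpos"],s["contact_force"],s["ft_torque"],s["width"])
for lo,hi in ((.117,.129),(.078,.086),(.010,.018)):
    m=((f["range_z"]>0)&(W[...,2]>lo)&(W[...,2]<hi)).astype(np.uint8)
    c,l,st,ce=cv2.connectedComponentsWithStats(m)
    for i in range(1,c):
        if st[i,4]>150:
            p=W[l==i];h=cv2.minEnclosingCircle(p[:,:2].astype(np.float32))
            print(lo,ce[i],st[i,4],np.median(p,0),"circ",h,"box",p.min(0),p.max(0))
E
python3 wr.py w1
```

```text
1.7 [ 0.6109 -0.1333  0.2219] [-3.1413  0.0012  0.0014] [ 0.4267  0.3088 -0.3551  1.5126  0.1086  1.3409 -1.5073] [-0.3138 -0.452   0.0901] [-0.0614 -0.0092  0.0104] 0.08681831407199152
0.117 [128.6173 206.598 ] 1761 [ 0.6122 -0.0218  0.1231] circ ((0.6112850308418274, -0.02063756249845028), 0.017513468861579895) box [ 0.594  -0.0376  0.117 ] [ 0.6284 -0.0038  0.1263]
0.117 [278.3152 207.8742] 1669 [ 0.6115 -0.1296  0.123 ] circ ((0.6103171110153198, -0.1300368458032608), 0.01766718178987503) box [ 0.5941 -0.1465  0.1172] [ 0.6274 -0.1125  0.127 ]
0.078 [ 27.5284 191.4984] 1531 [0.616  0.0757 0.0818] circ ((0.6119315028190613, 0.08834988623857498), 0.026743832975625992) box [0.5853 0.0626 0.078 ] [0.6382 0.0999 0.0859]
0.078 [156.7807 188.0154] 1432 [ 0.6225 -0.0323  0.0818] circ ((0.6113946437835693, -0.020368525758385658), 0.02679733745753765) box [ 0.5849 -0.0468  0.078 ] [0.6378 0.0038 0.0859]
0.078 [508.9428 202.3537] 1538 [ 0.6065 -0.3267  0.0838] circ ((0.6060554385185242, -0.3172459602355957), 0.03476335108280182) box [ 0.5734 -0.3515  0.078 ] [ 0.6388 -0.283   0.086 ]
0.078 
[... 554 characters left out ...]
53 [ 0.6117 -0.0722  0.0121] circ ((0.6098203063011169, -0.0738275870680809), 0.05488398298621178) box [ 0.5758 -0.1186  0.01  ] [ 0.6421 -0.0296  0.018 ]
0.01 [321.621  180.7724] 1810 [ 0.6128 -0.1731  0.0121] circ ((0.6087843775749207, -0.16348113119602203), 0.03992155194282532) box [ 0.5754 -0.1871  0.01  ] [ 0.6411 -0.1403  0.0177]
0.01 [484.3318 194.6547] 223 [ 0.5964 -0.3395  0.0142] circ ((0.5998243689537048, -0.3294903039932251), 0.021544702351093292) box [ 0.5799 -0.3429  0.01  ] [ 0.6198 -0.3216  0.018 ]
0.01 [179.8323 329.8805] 477 [ 0.439  -0.0179  0.0119] circ ((0.4399026036262512, -0.016270039603114128), 0.019929494708776474) box [ 0.421  -0.0343  0.01  ] [0.4595 0.0017 0.0139]
```

Scaled: -131 mm / 800 = -0.1638, -115 mm / 800 = -0.1438.

>>> servo_tool(steps=[0, 0.0025, -0.0375, 0, 0, 0, 1, 0, 0.0025, -0.075, 0, 0, 0, 1, 0, 0.0025, -0.1125, 0, 0, 0, 1, 0, 0.0025, -0.1438, 0, 0, 0, 1, 0, 0.0025, -0.1638, 0, 0, 0, 1, 0, 0.0025, -0.1638, 0, 0, 0, 1, 0, 0.0025, -0.1638, 0, 0, 0, -1, 0, 0.0025, -0.1638, 0, 0, 0, -1], newtons=20)

```text
time_s: 2.55
position: [0.6119, -0.1322, 0.0933]
orientation: [3.141, -0.002, -0.001]
contact_force: [0.0, 0.0, 0.1]
width: 0.0771
grasp_force: 0.0
```

>>> servo_tool(steps=[0, 0, 0, 0, 0, 0, -1, 0, 0, 0, 0, 0, 0, -1, 0, 0, 0, 0, 0, 0, -1, 0, 0, 0, 0, 0, 0, -1, 0, 0, 0, 0, 0, 0, -1, 0, 0, 0, 0, 0, 0, -1, 0, 0, 0, 0, 0, 0, -1, 0, 0, 0, 0, 0, 0, -1])

```text
time_s: 3.35
position: [0.611, -0.131, 0.0916]
orientation: [-3.141, 0.0, 0.0]
contact_force: [-1.3, 4.1, 1.0]
width: 0.033
grasp_force: 20.0
```

```bash
cat > s.py <<'E'
from h import *
np.set_printoptions(precision=4,suppress=True)
s=state()
for k in("time_s","position","orientation","contact_force","ft_torque","width","grasp_force"):print(k,s[k])
E
python3 s.py
```

```text
time_s 3.35
position [ 0.611  -0.131   0.0916]
orientation [-3.1408  0.0001  0.0004]
contact_force [-1.3387  4.0632  1.0177]
ft_torque [ 0.7518  0.1698 -0.0661]
width 0.03301421689544567
grasp_force 19.999545849859715
```

Scaled: -0.03 rad / 2 = -0.015.

>>> servo_tool(steps=[0, 0, 0, 0, 0, -0.0025, -1, 0, 0, 0, 0, 0, -0.005, -1, 0, 0, 0, 0, 0, -0.0075, -1, 0, 0, 0, 0, 0, -0.01, -1, 0, 0, 0, 0, 0, -0.0125, -1, 0, 0, 0, 0, 0, -0.015, -1, 0, 0, 0, 0, 0, -0.015, -1, 0, 0, 0, 0, 0, -0.015, -1])

```text
time_s: 4.15
position: [0.611, -0.1311, 0.0915]
orientation: [-3.141, 0.0, -0.03]
contact_force: [-1.5, 4.9, 1.5]
width: 0.0334
grasp_force: 20.0
```

```bash
python3 s.py
```

```text
time_s 4.15
position [ 0.611  -0.1311  0.0915]
orientation [-3.1409  0.0002 -0.0298]
contact_force [-1.4982  4.9397  1.5084]
ft_torque [1.132  0.222  0.1505]
width 0.03343859175970806
grasp_force 19.999420107342303
```

Cap 1 (right-hand) held: the reaction torque rose by about 0.21 N m over 0.03 rad, so it is sound. I'll release it there and move to the middle cap.

Scaled: 110 mm / 800 = 0.1375, 75 mm / 800 = 0.0938, 0.03 rad / 2 = 0.015.

>>> servo_tool(steps=[0, 0, 0, 0, 0, 0, 1, 0, 0, 0, 0, 0, 0, 1, 0, 0, 0, 0, 0, 0, 1, 0, 0, 0.0313, 0, 0, 0, 1, 0, 0, 0.065, 0, 0, 0, 1, 0, 0.0438, 0.065, 0, 0, 0.015, 1, 0, 0.0938, 0.065, 0, 0, 0.015, 1, 0, 0.1375, 0.065, 0, 0, 0.015, 1])

```text
time_s: 4.95
position: [0.6111, -0.0208, 0.1439]
orientation: [3.141, -0.001, -0.001]
contact_force: [1.0, -0.3, -0.6]
width: 0.0848
grasp_force: 0.0
```

>>> servo_tool(steps=[0, 0, 0, 0, 0, 0, 1, 0, 0, -0.0313, 0, 0, 0, 1, 0, 0, -0.0563, 0, 0, 0, 1, 0, 0, -0.065, 0, 0, 0, 1, 0, 0, -0.065, 0, 0, 0, 1, 0, 0, -0.065, 0, 0, 0, -1, 0, 0, -0.065, 0, 0, 0, -1, 0, 0, -0.065, 0, 0, 0, -1])

```text
time_s: 5.75
position: [0.6116, -0.0219, 0.0925]
orientation: [3.141, -0.002, -0.0]
contact_force: [0.9, -0.6, -0.5]
width: 0.0705
grasp_force: 0.0
```

>>> servo_tool(steps=[0, 0, 0, 0, 0, 0, -1, 0, 0, 0, 0, 0, 0, -1, 0, 0, 0, 0, 0, 0, -1, 0, 0, 0, 0, 0, 0, -1, 0, 0, 0, 0, 0, 0, -1, 0, 0, 0, 0, 0, 0, -1, 0, 0, 0, 0, 0, 0, -1, 0, 0, 0, 0, 0, 0, -1])

```text
time_s: 6.55
position: [0.611, -0.0211, 0.0916]
orientation: [-3.141, 0.0, 0.0]
contact_force: [-0.6, 3.4, 0.0]
width: 0.0335
grasp_force: 20.0
```

```bash
python3 s.py
```

```text
time_s 6.55
position [ 0.611  -0.0211  0.0916]
orientation [-3.1408  0.      0.0003]
contact_force [-0.5898  3.3662  0.0173]
ft_torque [0.9103 0.0825 0.0193]
width 0.03352886958492521
grasp_force 19.999197092838585
```

Scaled: -0.03 rad / 2 = -0.015.

>>> servo_tool(steps=[0, 0, 0, 0, 0, -0.0025, -1, 0, 0, 0, 0, 0, -0.005, -1, 0, 0, 0, 0, 0, -0.0075, -1, 0, 0, 0, 0, 0, -0.01, -1, 0, 0, 0, 0, 0, -0.0125, -1, 0, 0, 0, 0, 0, -0.015, -1, 0, 0, 0, 0, 0, -0.015, -1, 0, 0, 0, 0, 0, -0.015, -1])

```text
time_s: 7.35
position: [0.611, -0.0211, 0.0916]
orientation: [-3.141, -0.0, -0.03]
contact_force: [0.3, 4.9, 1.1]
width: 0.0333
grasp_force: 20.0
```

```bash
python3 s.py
```

```text
time_s 7.35
position [ 0.611  -0.0211  0.0916]
orientation [-3.1409 -0.0001 -0.03  ]
contact_force [0.3428 4.9034 1.138 ]
ft_torque [ 1.1327  0.1284 -0.0594]
width 0.03331112795423834
grasp_force 19.999057883396745
```

Scaled: -0.015 rad / 2 = -0.0075.

>>> servo_tool(steps=[0, 0, 0, 0, 0, -0.001, -1, 0, 0, 0, 0, 0, -0.002, -1, 0, 0, 0, 0, 0, -0.003, -1, 0, 0, 0, 0, 0, -0.004, -1, 0, 0, 0, 0, 0, -0.005, -1, 0, 0, 0, 0, 0, -0.006, -1, 0, 0, 0, 0, 0, -0.007, -1, 0, 0, 0, 0, 0, -0.0075, -1])

```text
time_s: 8.15
position: [0.611, -0.0211, 0.0916]
orientation: [-3.141, -0.0, -0.045]
contact_force: [-0.8, 5.6, 0.8]
width: 0.0332
grasp_force: 20.0
```

```bash
python3 s.py; python3 - <<'E'
from h import *
for i in range(4):
    grab_frame("top"); print(state()["ft_torque"])
E
```

```text
time_s 8.15
position [ 0.611  -0.0211  0.0916]
orientation [-3.1408 -0.0001 -0.0449]
contact_force [-0.8159  5.5889  0.7607]
ft_torque [1.1289 0.0699 0.0946]
width 0.03319020847066726
grasp_force 19.999023196287453
[1.19273114 0.10956316 0.02284305]
[1.15883531 0.0774227  0.04476433]
[1.17614658 0.05835725 0.03588275]
[1.22815293 0.11937595 0.04749464]
```

Torque stays at about 0.05 N m after 0.045 rad, so the middle cap is the loose one. I'll turn it on to about 0.19 rad in total, let go, and try the last cap.

Scaled: -0.145 rad / 2 = -0.0725.

>>> servo_tool(steps=[0, 0, 0, 0, 0, -0.0125, -1, 0, 0, 0, 0, 0, -0.025, -1, 0, 0, 0, 0, 0, -0.0375, -1, 0, 0, 0, 0, 0, -0.05, -1, 0, 0, 0, 0, 0, -0.0625, -1, 0, 0, 0, 0, 0, -0.0725, -1, 0, 0, 0, 0, 0, -0.0725, -1, 0, 0, 0, 0, 0, -0.0725, -1])

```text
time_s: 9.15
position: [0.611, -0.021, 0.0916]
orientation: [-3.141, 0.0, -0.19]
contact_force: [-1.0, 6.1, 1.0]
width: 0.0332
grasp_force: 20.0
```

```bash
python3 s.py
```

```text
time_s 9.15
position [ 0.611  -0.021   0.0916]
orientation [-3.1407  0.0001 -0.1901]
contact_force [-0.9738  6.1217  1.0274]
ft_torque [ 1.251   0.0493 -0.0314]
width 0.0332307037903369
grasp_force 19.99904607888311
```

Scaled: 110 mm / 800 = 0.1375, 75 mm / 800 = 0.0938, 0.19 rad / 2 = 0.095.

>>> servo_tool(steps=[0, 0, 0, 0, 0, 0, 1, 0, 0, 0, 0, 0, 0, 1, 0, 0, 0, 0, 0, 0, 1, 0, 0, 0.0313, 0, 0, 0, 1, 0, 0, 0.065, 0, 0, 0, 1, 0, 0.0438, 0.065, 0, 0, 0.03, 1, 0, 0.0938, 0.065, 0, 0, 0.06, 1, 0, 0.1375, 0.065, 0, 0, 0.095, 1])

```text
time_s: 9.95
position: [0.6111, 0.0891, 0.144]
orientation: [3.141, -0.001, 0.001]
contact_force: [0.2, 0.9, 0.1]
width: 0.0847
grasp_force: 0.0
```

Scaled: -52 mm / 800 = -0.065, -45 mm / 800 = -0.0563.

>>> servo_tool(steps=[0, 0, 0, 0, 0, 0, 1, 0, 0, -0.0313, 0, 0, 0, 1, 0, 0, -0.0563, 0, 0, 0, 1, 0, 0, -0.065, 0, 0, 0, 1, 0, 0, -0.065, 0, 0, 0, 1, 0, 0, -0.065, 0, 0, 0, -1, 0, 0, -0.065, 0, 0, 0, -1, 0, 0, -0.065, 0, 0, 0, -1])

```text
time_s: 10.75
position: [0.6116, 0.0882, 0.0926]
orientation: [-3.141, -0.002, -0.0]
contact_force: [0.3, 0.1, 0.6]
width: 0.0704
grasp_force: 0.0
```

>>> servo_tool(steps=[0, 0, 0, 0, 0, 0, -1, 0, 0, 0, 0, 0, 0, -1, 0, 0, 0, 0, 0, 0, -1, 0, 0, 0, 0, 0, 0, -1, 0, 0, 0, 0, 0, 0, -1, 0, 0, 0, 0, 0, 0, -1, 0, 0, 0, 0, 0, 0, -1, 0, 0, 0, 0, 0, 0, -1])

```text
time_s: 11.55
position: [0.611, 0.089, 0.0916]
orientation: [-3.141, -0.0, 0.0]
contact_force: [0.2, 4.4, -0.1]
width: 0.0336
grasp_force: 20.0
```

Scaled: -0.03 rad / 2 = -0.015.

>>> servo_tool(steps=[0, 0, 0, 0, 0, -0.0025, -1, 0, 0, 0, 0, 0, -0.005, -1, 0, 0, 0, 0, 0, -0.0075, -1, 0, 0, 0, 0, 0, -0.01, -1, 0, 0, 0, 0, 0, -0.0125, -1, 0, 0, 0, 0, 0, -0.015, -1, 0, 0, 0, 0, 0, -0.015, -1, 0, 0, 0, 0, 0, -0.015, -1])

```text
time_s: 12.35
position: [0.6109, 0.089, 0.0916]
orientation: [-3.141, -0.0, -0.03]
contact_force: [0.4, 5.3, -0.5]
width: 0.0337
grasp_force: 20.0
```

```bash
python3 s.py; python3 - <<'E'
from h import *
for i in range(4):
    f=grab_frame("top"); print(state()["ft_torque"])
E
```

```text
time_s 12.35
position [0.6109 0.089  0.0916]
orientation [-3.1408 -0.0001 -0.0297]
contact_force [ 0.4092  5.2649 -0.5367]
ft_torque [ 1.09   -0.0455  0.0896]
width 0.03369114212976983
grasp_force 19.99888288322836
[ 1.12289866 -0.07564784  0.15445287]
[ 1.13137631 -0.0757928   0.15693625]
[ 1.17245012 -0.04242438  0.17991321]
[ 1.12746933 -0.06388119  0.15380093]
```

Scaled: -0.012 rad / 2 = -0.006.

>>> servo_tool(steps=[0, 0, 0, 0, 0, -0.002, -1, 0, 0, 0, 0, 0, -0.004, -1, 0, 0, 0, 0, 0, -0.005, -1, 0, 0, 0, 0, 0, -0.006, -1, 0, 0, 0, 0, 0, -0.006, -1, 0, 0, 0, 0, 0, -0.006, -1, 0, 0, 0, 0, 0, -0.006, -1, 0, 0, 0, 0, 0, -0.006, -1])

```text
time_s: 13.35
position: [0.611, 0.089, 0.0916]
orientation: [-3.141, -0.0, -0.042]
contact_force: [-0.3, 5.1, -0.5]
width: 0.0337
grasp_force: 20.0
```

```bash
cat > tq.py <<'E'
from h import *
q=[]
for i in range(6):
    grab_frame("top"); q.append(state()["ft_torque"][2])
print(state()["orientation"],np.mean(q),np.std(q))
E
python3 tq.py
```

```text
[-3.14081970e+00 -1.88650914e-04 -4.14954077e-02] 0.2154562376908826 0.02722114773414794
```

The left cap holds at 0.215 N m, so it is sound. The right cap's reading was a single noisy sample, so I'll load that cap again and average several readings.

Scaled: -110 mm / 800 = -0.1375, -75 mm / 800 = -0.0938, 0.042 rad / 2 = 0.021.

>>> servo_tool(steps=[0, 0, 0, 0, 0, 0, 1, 0, 0, 0, 0, 0, 0, 1, 0, 0, 0, 0, 0, 0, 1, 0, 0, 0.0313, 0, 0, 0, 1, 0, 0, 0.065, 0, 0, 0, 1, 0, -0.0438, 0.065, 0, 0, 0.021, 1, 0, -0.0938, 0.065, 0, 0, 0.021, 1, 0, -0.1375, 0.065, 0, 0, 0.021, 1])

```text
time_s: 14.45
position: [0.6109, -0.0244, 0.1438]
orientation: [3.14, -0.0, -0.001]
contact_force: [0.3, 0.3, 0.7]
width: 0.0846
grasp_force: 0.0
```

Scaled: -109 mm / 800 = -0.1363, -75 mm / 800 = -0.0938.

>>> servo_tool(steps=[0, -0.0438, 0, 0, 0, 0, 1, 0, -0.0938, 0, 0, 0, 0, 1, 0, -0.1363, 0, 0, 0, 0, 1, 0, -0.1363, -0.0313, 0, 0, 0, 1, 0, -0.1363, -0.0563, 0, 0, 0, 1, 0, -0.1363, -0.065, 0, 0, 0, 1, 0, -0.1363, -0.065, 0, 0, 0, -1, 0, -0.1363, -0.065, 0, 0, 0, -1])

```text
time_s: 15.25
position: [0.6115, -0.1308, 0.0925]
orientation: [3.141, -0.001, -0.0]
contact_force: [-0.6, 0.1, 0.5]
width: 0.0781
grasp_force: 0.0
```

>>> servo_tool(steps=[0, 0, 0, 0, 0, 0, -1, 0, 0, 0, 0, 0, 0, -1, 0, 0, 0, 0, 0, 0, -1, 0, 0, 0, 0, 0, 0, -1, 0, 0, 0, 0, 0, 0, -1, 0, 0, 0, 0, 0, 0, -1, 0, 0, 0, 0, 0, 0, -1, 0, 0, 0, 0, 0, 0, -1])

```text
time_s: 16.05
position: [0.611, -0.1309, 0.0916]
orientation: [3.141, -0.0, -0.0]
contact_force: [-1.0, 0.1, 1.0]
width: 0.0338
grasp_force: 20.0
```

Scaled: -0.015 rad / 2 = -0.0075.

>>> servo_tool(steps=[0, 0, 0, 0, 0, -0.002, -1, 0, 0, 0, 0, 0, -0.004, -1, 0, 0, 0, 0, 0, -0.006, -1, 0, 0, 0, 0, 0, -0.0075, -1, 0, 0, 0, 0, 0, -0.0075, -1, 0, 0, 0, 0, 0, -0.0075, -1, 0, 0, 0, 0, 0, -0.0075, -1, 0, 0, 0, 0, 0, -0.0075, -1])

```text
time_s: 16.85
position: [0.611, -0.1309, 0.0916]
orientation: [3.142, -0.0, -0.015]
contact_force: [0.1, -0.7, 1.3]
width: 0.0339
grasp_force: 20.0
```

```bash
python3 tq.py
```

```text
[ 3.14149295e+00 -8.26113746e-05 -1.52905173e-02] 0.20627557530637988 0.01974208197826558
```

All three caps are tried and the middle one is loose. I'll release this cap and go to the ring.

Scaled: 130 mm / 800 = 0.1625, 110 mm / 800 = 0.1375, 0.015 rad / 2 = 0.0075.

>>> servo_tool(steps=[0, 0, 0, 0, 0, 0, 1, 0, 0, 0, 0, 0, 0, 1, 0, 0, 0, 0, 0, 0, 1, 0, 0, 0.0375, 0, 0, 0, 1, 0, 0, 0.0875, 0, 0, 0, 1, -0.0188, 0.0375, 0.1375, 0, 0, 0.0075, 1, -0.0438, 0.0875, 0.1625, 0, 0, 0.0075, 1, -0.0688, 0.1375, 0.1625, 0, 0, 0.0075, 1])

```text
time_s: 17.95
position: [0.557, -0.0194, 0.2252]
orientation: [-3.142, -0.006, -0.001]
contact_force: [0.1, 1.7, -0.5]
width: 0.0847
grasp_force: 0.0
```

Scaled: 205 mm / 800 = 0.2563, 160 mm / 800 = 0.2.

>>> servo_tool(steps=[-0.025, 0.05, 0, 0, 0, 0, 1, -0.05, 0.1, 0, 0, 0, 0, 1, -0.075, 0.15, 0, 0, 0, 0, 1, -0.1, 0.2, 0, 0, 0, 0, 1, -0.1288, 0.2563, 0, 0, 0, 0, 1, -0.1288, 0.2563, 0, 0, 0, 0, 1, -0.1288, 0.2563, 0, 0, 0, 0, 1, -0.1288, 0.2563, 0, 0, 0, 0, 1])

```text
time_s: 18.75
position: [0.4534, 0.1833, 0.2214]
orientation: [3.141, 0.0, -0.001]
contact_force: [0.1, -1.0, 0.1]
width: 0.087
grasp_force: 0.0
```

```bash
python3 wr.py w2
```

```text
18.75 [0.4534 0.1833 0.2214] [ 3.1413  0.     -0.0013] [ 0.1211  0.0402 -0.605   1.8197  0.0241  1.289  -2.0623] [ 0.0632 -1.0186  0.1389] [0.0196 0.0555 0.0354] 0.0870144271329273
0.117 [33.5948  6.3339] 575 [0.5854 0.3402 0.1221] circ ((0.5888597965240479, 0.3407058119773865), 0.01415554340928793) box [0.5802 0.3267 0.117 ] [0.59   0.3548 0.1245]
0.078 [79.8442 18.1181] 398 [0.5861 0.3298 0.0817] circ ((0.5917940735816956, 0.337564617395401), 0.015453171916306019) box [0.5793 0.3242 0.0781] [0.6003 0.3506 0.086 ]
0.078 [408.5413   9.6601] 1018 [0.5935 0.0918 0.0817] circ ((0.5992100238800049, 0.09070791304111481), 0.023728862404823303) box [0.5849 0.0671 0.078 ] [0.6004 0.1143 0.0859]
0.078 [545.8506   9.6214] 589 [ 0.5926 -0.0088  0.0815] circ ((0.5916018486022949, -0.008082617074251175), 0.01533531304448843) box [ 0.5839 -0.0212  0.0781] [0.5996 0.005  0.0859]
0.01 [134.8455  43.6572] 563 [0.5772 0.3113 0.014 ] circ ((0.5924138426780701, 0.33749938011169434), 0.03668280318379402) box [0.559  0.3031 0.01  ] [0.6178 0.3647 0.018 ]
0.01 [341.9263  24.098 ] 1316 [0.5968 0.13   0.012 
[... 478 characters left out ...]
4 ]
0.01 [ 17.4167 140.5833] 1159 [0.4956 0.4411 0.014 ] circ ((0.49126505851745605, 0.44095200300216675), 0.10058825463056564) box [0.3908 0.4393 0.01  ] [0.5918 0.4434 0.018 ]
0.01 [279.6655 180.9445] 1749 [0.454  0.1862 0.0138] circ ((0.4527914822101593, 0.18634484708309174), 0.0319652333855629) box [0.4214 0.1548 0.01  ] [0.4839 0.2175 0.016 ]
0.01 [123.7453 203.7586] 5908 [0.4303 0.3454 0.014 ] circ ((0.428981214761734, 0.3464084267616272), 0.04534408077597618) box [0.3841 0.3015 0.0101] [0.4731 0.3914 0.0168]
0.01 [477.2855 193.299 ] 669 [ 0.4407 -0.0144  0.0117] circ ((0.4398360848426819, -0.014583304524421692), 0.01869387924671173) box [ 0.4217 -0.033   0.01  ] [0.4582 0.0037 0.0141]
```

View pics/w2.png

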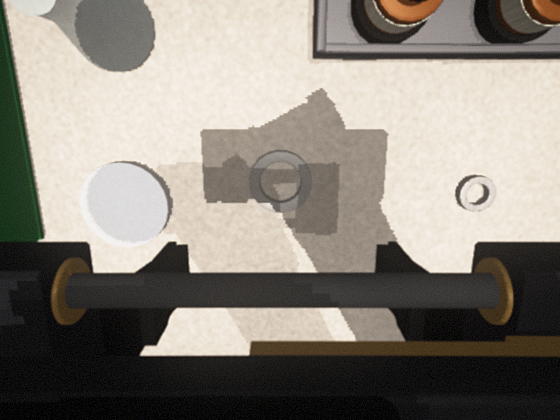

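The wrist view shows the ring at (280,180), 64 mm across, lying flat with clear space round it, and the dish well off at (124,203).

Scaled: -217 mm / 800 = -0.2713, -211 mm / 800 = -0.2638.

>>> servo_tool(steps=[-0.0006, 0.0025, -0.0563, 0, 0, 0, 1, -0.0006, 0.0025, -0.1125, 0, 0, 0, 1, -0.0006, 0.0025, -0.1688, 0, 0, 0, 1, -0.0006, 0.0025, -0.2188, 0, 0, 0, 1, -0.0006, 0.0025, -0.25, 0, 0, 0, 1, -0.0006, 0.0025, -0.2638, 0, 0, 0, 1, -0.0006, 0.0025, -0.2713, 0, 0, 0, 1, -0.0006, 0.0025, -0.2713, 0, 0, 0, 1])

```text
time_s: 19.6
position: [0.453, 0.1859, 0.0048]
orientation: [-3.141, -0.0, -0.001]
contact_force: [0.1, 0.3, 0.7]
width: 0.0875
grasp_force: 0.0
```

>>> servo_tool(steps=[0, 0, 0, 0, 0, 0, -1, 0, 0, 0, 0, 0, 0, -1, 0, 0, 0, 0, 0, 0, -1, 0, 0, 0, 0, 0, 0, -1, 0, 0, 0, 0, 0, 0, -1, 0, 0, 0, 0, 0, 0, -1, 0, 0, 0, 0, 0, 0, -1, 0, 0, 0, 0, 0, 0, -1], newtons=25)

```text
time_s: 20.4
position: [0.4529, 0.1861, 0.0051]
orientation: [3.141, -0.001, -0.001]
contact_force: [-1.0, -1.6, 6.1]
width: 0.0628
grasp_force: 25.0
```

```bash
python3 s.py
```

```text
time_s 20.4
position [0.4529 0.1861 0.0051]
orientation [ 3.1414 -0.0008 -0.0005]
contact_force [-0.9612 -1.5986  6.082 ]
ft_torque [-0.4622  0.2527 -0.0578]
width 0.0627604036748825
grasp_force 25.001241085119545
```

Scaled: 180 mm / 800 = 0.225, 165 mm / 800 = 0.2063.

>>> servo_tool(steps=[0, 0, 0.025, 0, 0, 0, -1, 0, 0, 0.0625, 0, 0, 0, -1, 0, 0, 0.1125, 0, 0, 0, -1, 0, 0, 0.1625, 0, 0, 0, -1, 0, 0, 0.2063, 0, 0, 0, -1, 0, 0, 0.225, 0, 0, 0, -1, 0.0125, -0.0163, 0.225, 0, 0, 0, -1, 0.0375, -0.0488, 0.225, 0, 0, 0, -1])

```text
time_s: 21.2
position: [0.4821, 0.1481, 0.1845]
orientation: [-3.142, -0.001, 0.004]
contact_force: [0.3, -0.6, -1.4]
width: 0.0636
grasp_force: 25.0
```

Scaled: -168 mm / 800 = -0.21, -153 mm / 800 = -0.1913.

>>> servo_tool(steps=[0.03, -0.04, 0, 0, 0, 0, -1, 0.06, -0.08, 0, 0, 0, 0, -1, 0.09, -0.12, 0, 0, 0, 0, -1, 0.12, -0.1575, 0, 0, 0, 0, -1, 0.1475, -0.1913, 0, 0, 0, 0, -1, 0.16, -0.21, 0, 0, 0, 0, -1, 0.16, -0.21, 0, 0, 0, 0, -1, 0.16, -0.21, 0, 0, 0, 0, -1])

```text
time_s: 22.0
position: [0.6097, -0.0205, 0.1834]
orientation: [-3.141, 0.002, -0.0]
contact_force: [0.1, 0.7, -1.4]
width: 0.0631
grasp_force: 25.0
```

```bash
cat > rg.py <<'E'
from h import *
import sys
np.set_printoptions(precision=4,suppress=True)
s=state();print(s["time_s"],s["position"],s["orientation"],s["contact_force"],s["width"],s["grasp_force"])
for n in ("top","side","wrist"):
    f=grab(n);save(f,sys.argv[1]+n+".png");W=cloud(f)
    lo,hi=map(float,sys.argv[2:4])
    m=(f["range_z"]>0)&(W[...,2]>lo)&(W[...,2]<hi)&(np.hypot(W[...,0]-.611,W[...,1]+.021)<.045)
    p=W[m]
    if len(p)>20: print(n,len(p),cv2.minEnclosingCircle(p[:,:2].astype(np.float32)),p.min(0),p.max(0),"wide",[ (p[abs(p[:,1]+.021)<.026].min(0)),(p[abs(p[:,1]+.021)<.026].max(0))])
E
python3 rg.py r1 .185 .2
```

```text
22.0 [ 0.6097 -0.0205  0.1834] [-3.1408  0.002  -0.0002] [ 0.1398  0.6562 -1.4175] 0.06312891806702464 24.999495721422136
side 282 ((0.6105626225471497, -0.021888084709644318), 0.04130292683839798) [ 0.5804 -0.0626  0.185 ] [0.6429 0.0183 0.2   ] wide [array([ 0.5804, -0.0469,  0.185 ]), array([0.6429, 0.0048, 0.1942])]
wrist 7516 ((0.6185405850410461, -0.018221188336610794), 0.04076224938035011) [ 0.578  -0.0588  0.185 ] [0.6413 0.0224 0.2   ] wide [array([ 0.578, -0.047,  0.185]), array([0.6413, 0.005 , 0.1954])]
```

Scaled: -74 mm / 800 = -0.0925, -68 mm / 800 = -0.085.

>>> servo_tool(steps=[0.0013, 0, -0.0125, 0, 0, 0, -1, 0.0013, 0, -0.0313, 0, 0, 0, -1, 0.0013, 0, -0.05, 0, 0, 0, -1, 0.0013, 0, -0.065, 0, 0, 0, -1, 0.0013, 0, -0.075, 0, 0, 0, -1, 0.0013, 0, -0.085, 0, 0, 0, -1, 0.0013, 0, -0.0925, 0, 0, 0, -1, 0.0013, 0, -0.0925, 0, 0, 0, -1])

```text
time_s: 22.95
position: [0.6111, -0.0209, 0.1097]
orientation: [-3.141, 0.001, -0.0]
contact_force: [-0.1, 0.0, -1.6]
width: 0.0634
grasp_force: 25.0
```

```bash
python3 rg.py r2 .11 .13
```

```text
22.95 [ 0.6111 -0.0209  0.1097] [-3.1414  0.001  -0.0003] [-0.109   0.037  -1.6258] 0.063407366655213 24.999295379966497
side 317 ((0.611876368522644, -0.023714404553174973), 0.04116875305771828) [ 0.5818 -0.0642  0.11  ] [0.6418 0.0164 0.1299] wide [array([ 0.5818, -0.0469,  0.11  ]), array([0.6418, 0.0047, 0.1258])]
wrist 10503 ((0.6203905940055847, -0.0196781437844038), 0.04076897352933884) [ 0.5798 -0.0603  0.11  ] [0.6433 0.021  0.13  ] wide [array([ 0.5798, -0.047 ,  0.11  ]), array([0.6433, 0.005 , 0.1259])]
```

View pics/r2side.png

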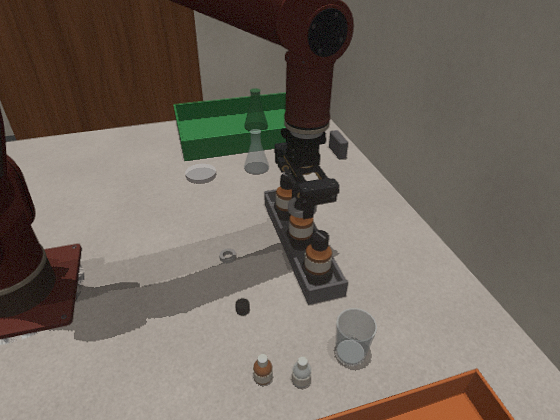

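The side view shows the ring, held at about (305,205), already round the middle cap. There is no contact force, so I'll keep lowering.

Scaled: -20.5 mm / 800 = -0.0256, -20 mm / 800 = -0.025.

>>> servo_tool(steps=[0, 0, -0.005, 0, 0, 0, -1, 0, 0, -0.01, 0, 0, 0, -1, 0, 0, -0.015, 0, 0, 0, -1, 0, 0, -0.0188, 0, 0, 0, -1, 0, 0, -0.0225, 0, 0, 0, -1, 0, 0, -0.025, 0, 0, 0, -1, 0, 0, -0.0256, 0, 0, 0, -1, 0, 0, -0.0256, 0, 0, 0, -1])

```text
time_s: 23.9
position: [0.6115, -0.0208, 0.09]
orientation: [-3.142, 0.0, -0.0]
contact_force: [-0.2, 0.1, -1.5]
width: 0.0633
grasp_force: 25.0
```

Scaled: -1.5 mm / 800 = -0.0019, -1.2 mm / 800 = -0.0015.

>>> servo_tool(steps=[0, 0, -0.0004, 0, 0, 0, -1, 0, 0, -0.0008, 0, 0, 0, -1, 0, 0, -0.0011, 0, 0, 0, -1, 0, 0, -0.0015, 0, 0, 0, -1, 0, 0, -0.0019, 0, 0, 0, -1, 0, 0, -0.0019, 0, 0, 0, -1, 0, 0, -0.0019, 0, 0, 0, -1, 0, 0, -0.0019, 0, 0, 0, -1])

```text
time_s: 24.7
position: [0.6115, -0.0208, 0.0886]
orientation: [-3.142, -0.0, -0.0]
contact_force: [0.3, 0.6, -0.9]
width: 0.0636
grasp_force: 25.0
```

```bash
python3 s.py
```

```text
time_s 24.7
position [ 0.6115 -0.0208  0.0886]
orientation [-3.1415 -0.     -0.0003]
contact_force [ 0.2764  0.559  -0.9025]
ft_torque [-0.0107  0.0414  0.0427]
width 0.06362866655124604
grasp_force 24.999142424203455
```

Scaled: -1.2 mm / 800 = -0.0015, -1 mm / 800 = -0.0013.

>>> servo_tool(steps=[0, 0, -0.0004, 0, 0, 0, -1, 0, 0, -0.0006, 0, 0, 0, -1, 0, 0, -0.001, 0, 0, 0, -1, 0, 0, -0.0013, 0, 0, 0, -1, 0, 0, -0.0015, 0, 0, 0, -1, 0, 0, -0.0015, 0, 0, 0, -1, 0, 0, -0.0015, 0, 0, 0, -1, 0, 0, -0.0015, 0, 0, 0, -1])

```text
time_s: 25.5
position: [0.6115, -0.0208, 0.0874]
orientation: [-3.142, -0.0, -0.0]
contact_force: [-0.8, 0.2, -1.0]
width: 0.0637
grasp_force: 25.0
```

Scaled: -0.6 mm / 800 = -0.0008, -0.4 mm / 800 = -0.0005.

>>> servo_tool(steps=[0, 0, -0.0003, 0, 0, 0, -1, 0, 0, -0.0005, 0, 0, 0, -1, 0, 0, -0.0008, 0, 0, 0, -1, 0, 0, -0.0008, 0, 0, 0, -1, 0, 0, -0.0008, 0, 0, 0, -1, 0, 0, -0.0008, 0, 0, 0, -1, 0, 0, -0.0008, 0, 0, 0, -1, 0, 0, -0.0008, 0, 0, 0, -1])

```text
time_s: 26.3
position: [0.6115, -0.0208, 0.0872]
orientation: [3.141, -0.0, -0.0]
contact_force: [-3.6, -0.1, 4.1]
width: 0.0634
grasp_force: 25.0
```

Force turned upward by about 5 N at TCP 87 mm, so the ring is on the shoulder. Releasing and lifting.

Scaled: 60 mm / 800 = 0.075, 30 mm / 800 = 0.0375.

>>> servo_tool(steps=[0, 0, 0, 0, 0, 0, 0.8, 0, 0, 0, 0, 0, 0, 0.9, 0, 0, 0, 0, 0, 0, 1, 0, 0, 0, 0, 0, 0, 1, 0, 0, 0, 0, 0, 0, 1, 0, 0, 0.0125, 0, 0, 0, 1, 0, 0, 0.0375, 0, 0, 0, 1, 0, 0, 0.075, 0, 0, 0, 1])

```text
time_s: 27.1
position: [0.6105, -0.0208, 0.1466]
orientation: [-3.141, 0.003, -0.0]
contact_force: [0.3, -0.2, 0.5]
width: 0.0871
grasp_force: 0.0
```

Scaled: -140 mm / 800 = -0.175, -120 mm / 800 = -0.15.

>>> servo_tool(steps=[0, 0, 0.05, 0, 0, 0, 1, 0, 0, 0.1, 0, 0, 0, 1, -0.05, 0, 0.1, 0, 0, 0, 1, -0.1, 0, 0.1, 0, 0, 0, 1, -0.15, 0, 0.1, 0, 0, 0, 1, -0.175, 0, 0.1, 0, 0, 0, 1, -0.175, 0, 0.1, 0, 0, 0, 1, -0.175, 0, 0.1, 0, 0, 0, 1])

```text
time_s: 27.9
position: [0.4719, -0.0209, 0.2278]
orientation: [3.141, -0.002, -0.0]
contact_force: [-0.1, -0.2, 0.9]
width: 0.0871
grasp_force: 0.0
```

```bash
python3 rg.py r3 .088 .104; python3 -c "
import cv2
a=cv2.imread('pics/r3wrist.png');b=cv2.imread('pics/r3side.png')[150:300,220:400]
cv2.imwrite('pics/m.png',cv2.hconcat([a[:300],cv2.resize(b,(240,300))]))"
```

```text
27.9 [ 0.4719 -0.0209  0.2278] [ 3.141  -0.0019 -0.0003] [-0.1282 -0.1966  0.9056] 0.08706657915214189 0.0
side 318 ((0.6132458448410034, -0.022720370441675186), 0.03271207958459854) [ 0.5823 -0.0548  0.088 ] [0.6451 0.0075 0.1038] wide [array([ 0.5823, -0.0467,  0.088 ]), array([0.6451, 0.0036, 0.1038])]
wrist 2395 ((0.6105790138244629, -0.01975027099251747), 0.03212323412299156) [ 0.5789 -0.0516  0.0882] [0.6183 0.0118 0.1038] wide [array([ 0.5789, -0.047 ,  0.0882]), array([0.6183, 0.005 , 0.1038])]
```

View pics/m.png

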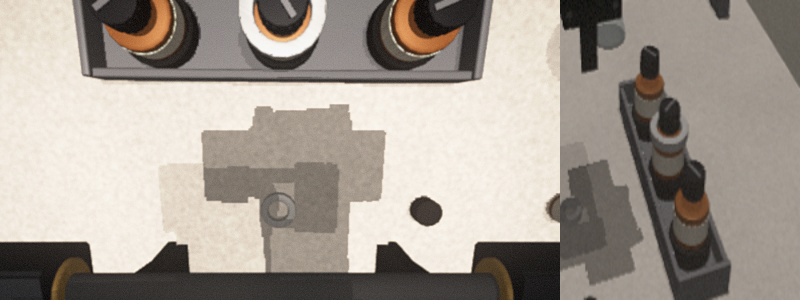

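The wrist view shows the ring at (285,25) centred round the middle bottle's cap. The other objects are where they were, and the arm is clear. I'll check the ring's tilt and hand in if it is flat.

```bash
python3 - <<'E'
from h import *
f=grab("wrist");W=cloud(f);r=np.hypot(W[...,0]-.611,W[...,1]+.0205)
p=W[(f["range_z"]>0)&(r>.0235)&(r<.03)&(W[...,2]>.088)&(W[...,2]<.104)]
A=np.c_[p[:,:2]-[.611,-.0205],np.ones(len(p))]
c=np.linalg.lstsq(A,p[:,2],rcond=None)[0];print(len(p),c)
if abs(c[2]-.096)<.004 and np.hypot(*c[:2])<.07: print(close_job())
E
```

```text
1310 [-0.00748215 -0.00020356  0.09592512]
the job is handed in; nothing more can be done
None
```

The job is handed in: the middle bottle's cap was the loose one, turned on about 0.19 rad, and the large ring lies flat on its shoulder (top at 96 mm, tilt under 0.01 rad); the other two caps held firm at about 0.2 N m, the right-hand one loaded twice because its first torque reading was unclear.

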